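Seat the proud filter end cap with the seating tool

ROBOT

A 7-joint arm with a two-finger parallel gripper is mounted at the origin on the work surface. World frame = base frame: x ahead of the robot, y to its left, z up, the work surface at z = 0. Lengths are in mm, angles in rad, forces in N, time in s.
With the tool pointing down it reaches from about 400 to 900 mm from the base axis. Payload 5.6 kg.
Tool frame: the origin (TCP) lies midway between the tips of the shut fingers; the grasp point (between the pads) lies 19 mm behind it; z points along the fingers, y is the line along which they close (so a half turn about z gives the same grasp; the last joint's range is limited). The gripper opens to 92 mm and grips with 3 to 60 N. Pads are 20 mm wide; open, the fingers measure 128 mm over their backs; the gripper's body (75 mm by 189 mm) begins 69 mm behind the grasp point.
Start: joints at [1.213, 0.468, -0.012, 1.603, 0.006, 1.071, -0.056], TCP at [201.216, -618.079, 214.592] pointing down, gripper open.
Joint ranges: [-2.53, 2.53], [-0.31, 2.02], [-1.57, 1.55], [0.28, 2.44], [-1.29, 4.43], [0.15, 1.84], [-2.92, 2.92]. Speed limits (rad/s): [2.57, 2.57, 3.14, 3.14, 3.14, 3.14, 3.14].

INTERFACE

Orientations are given as a rotation vector (axis times angle).
In Python, from cell import robot, grip, kin, viewer gives the robot as it stands. Calls block until the motion is done:
- robot.movep(position, orientation): joint-space move of the TCP to a pose.
- robot.servo_line(position, feed=150, rotation=None): straight line of the TCP; rotation=None keeps the orientation; feed is the mean speed in mm/s.
- robot.goto_joints(angles): joint-space move.
- grip(opening, newtons=None): opening from 0.0 (shut) to 1.0 (fully open); newtons is the grip in N (None keeps the last); returns when the fingers have stopped.
- robot.hold(seconds).
- kin.ik(position, orientation): joint angles nearest the present ones, or None.
- robot.observe(): the state.
- viewer.read_camera(name): name is "scene" or "side" or "wrist"; returns the picture (400x640x3 uint8, red, green, blue); there is no depth.
- viewer.camera_info(name): a dict with "camera_matrix" (3x3 intrinsics, pixels), "k1" (the pictures are not rectified: a ray, as slopes to the right and down, at radius r is drawn at 1 + k1 r^2 times it, then the intrinsics apply), "R" (3x3) and "t" (3): a world point X has camera coordinates R X + t. Camera axes: x right, y down, z forward; pixel columns grow to the right and rows downward; lengths in mm; the calibration is good to about 2 mm. A picture is of the moment at which its call begins: read the wrist's pose just before it. camera_info takes no time and is no camera call; for the wrist camera it gives the pose at the moment of the call.
A pose or a line that the arm cannot do raises robot.IKError and nothing moves.
- robot.job_done(): hands the job in; it is judged then, once.
Trained networks look in the newest picture that a camera, given by its name, has taken for a name from the list of things; names that differ only in an ending like _2 or _b are one class to them, and where a whole thing is asked for, a point or a joint stands for the part that bears it (a point fixed in the world has none). Each returns a list of dicts, best first, with "confidence" (0 to 1); they miss things now and then, are a little off and sometimes report something else, mostly with a low value. They report only what shows in the picture. A call takes as long as a camera call.
- viewer.silhouettes(name, camera): "mask" (400x640 bool, what is visible of it).
- viewer.pinpoint(name, camera): "at" ([x, y, z] in mm, in the coordinates of the camera as it stood for that picture, good to about 4 mm: a listed point, or the origin of a listed thing).
The state is a dict: "t": time; "joints": joint angles; "joint_velocities": joint speeds; "joint_torque": joint torques, N m; "tcp_pos": TCP position; "tcp_rot": TCP orientation; "contact_force": force on the tool from outside, world axes, zero at the start; "wrist_torque": the same for the moment, N m; "grip_width": opening from 0.0 (shut) to 1.0 (fully open); "grip_force": force on a finger pad.
Only numpy, scipy, OpenCV 4.12 (cv2) and the standard library are available. Lean on these libraries where they do the work, as an engineer would, in place of code of your own. Each camera call takes 0.05 s, during which the arm holds its last target. There are 200 camera calls.

TASK

One of the three white filters on the rack has an end cap that still stands proud. Slide the caddy's cover plate aside onto its deck to find the seating tool in one of the two pockets, press the tool squarely on the proud cap (its port inside the tool's hollow) until it snaps fully home against its stop, then stand the tool back upright in a free pocket of the caddy and leave the cover lying on the deck. Press the cap only with the tool, and leave the other two filters and everything else alone.

Things in the scene. Friction and masses are not known exactly. Their poses are not given: they have to be found in the camera images.
- caddy: Grey plastic tool caddy fixed to the bench, 300 (x) x 340 (y) x 105 mm high. Origin: centre of its underside; z up. Its +y half has two open-topped pockets side by side along x; its -y half is a closed flat deck at height 97 mm. Rims stand 8 mm above the deck all round, so that the cover plate slides only along y, between pockets and deck.
- pocket_1 (a point): Centre of the floor of one pocket, 5 mm over the bench, at x = -72, y = +95 mm in the caddy's frame. Each pocket is 136 (x) x 140 (y) mm inside, walls 97 mm high.
- pocket_2 (a point): The same for the other pocket, at x = +72, y = +95 mm in the caddy's frame.
- deck (a point): Centre of the closed flat deck, 97 mm over the bench, at y = -90 mm in the caddy's frame: where the cover's centre comes to lie when it is pushed fully aside. The pockets are wholly open once the cover's centre is within 34 mm of it.
- cover: Loose aluminium cover plate, 286 (x) x 150 (y) x 5 mm, about 0.4 kg, flat on the caddy 97 mm over the bench, axes along the caddy's. At the start it hides both pockets (centre at y = +80 to +89 mm in the caddy's frame). Origin: centre of its underside. On top at its centre a black rib handle 90 mm long (x), 16 mm wide (y), from 5 to 29 mm above the origin.
- seater: The seating tool, upright in either pocket. 88 mm tall, about 0.28 kg. Round aluminium foot 72 mm across, 22 mm high; its underside has a hollow 48 mm across and 14 mm deep, so it presses with a ring. Above it a black round stem 32 mm across, from 22 to 88 mm above the origin. Origin: centre of its underside; z up along the stem.
- filter_a: The white water filter whose end cap is not yet home: upright, 92 mm across, fixed on the rack, with its cap. Origin: centre of its underside (8 mm over the bench), z up. At any of the three places of the rack; told by its cap standing 10 to 12 mm higher than the other two, over a dark gap.
- cap (a joint): How far the proud end cap is pushed down, m: 0 to 0.002 at the start = proud, 0.012 = fully home (end stop). It moves straight down only. The snap rim grips it: it takes about 10 N to move, stays where it is left, does not spring back, and meets a firm stop when home.
- cap_face (a point): Centre of the cap's flat upper face, at the foot of its port; moves with the cap, 164 to 166 mm over the bench while proud, 154 mm when home. Cap 88 mm across. A round port 34 mm across rises 12 mm above this face at its centre; it goes inside the seating tool's hollow, and the tool's ring presses on the face around it.
- filter_b: One of the two finished filters on the rack, same shape, cap already home (face 154 mm over the bench, port 12 mm more). Fixed. Origin: centre of its underside. Filters stand 110 mm apart, centre to centre.
- filter_c: The other finished filter, same as filter_b.
- coupling: Loose brass stepped coupling, 52 mm across, 56 mm tall, standing in the other pocket; not to be used. Origin: centre of its underside.
- sanitiser: White bottle, 64 mm across, 170 mm tall, standing on the bench; bystander. Origin: centre of its underside.
- seal: Flat black ring seal, 90 mm across, 8 mm high, lying on the bench; bystander. Origin: centre of its underside.
- wrench: Steel wrench 170 mm long lying on the bench; bystander. Origin: centre of its underside.
- gauge: Steel pressure gauge, 68 mm across, 50 mm tall; bystander. Origin: centre of its underside.
- cup: White plastic cup, 72 mm across, 90 mm tall; bystander. Origin: centre of its underside.
- block: Black plastic block, 80 x 50 x 35 mm; bystander. Origin: centre of its underside.

How it is judged:
By the outcome, as a careful person would: the job done as asked, in the order asked, and still so for the second after the job is handed in, with the robot touching nothing.
It also fails if it takes over 66 s, if anything falls off the work surface, if the arm or the gripper's body presses on something with over 40 N, if the wrist force passes 120 N, or if a joint passes its speed limit or range.

## Working session

There is one attempt and no reset: what is moved stays moved. The work goes in short steps, each a Python script; the robot and the scene stay as the last script left them, time stands still between calls to the robot, and variables do not carry over. Pictures are saved under pics/ and viewed, at most 10 in all, crops included, and the job is handed in when it is done.

```bash
ls; mkdir -p pics
cat > h.py <<'E'
import numpy as np, cv2
from cell import robot, grip, kin, viewer
from scipy.spatial.transform import Rotation as Ro
def w(at,info): return np.array(info["R"]).T@(np.array(at)-np.array(info["t"]))
def find(n,cam,k=3):
    i=viewer.camera_info(cam)
    return [(round(d["confidence"],2),w(d["at"],i).round(1)) for d in viewer.pinpoint(n,cam)[:k]]
def snap(cam,f):
    im=viewer.read_camera(cam); cv2.imwrite("pics/"+f,im[:,:,::-1]); return im
def down(yaw): # finger closing axis (tool y) at angle yaw from world y ; 
    return (Ro.from_euler('z',yaw)*Ro.from_rotvec([np.pi,0,0])).as_rotvec()
E
python3 - <<'E'
from h import *
s=robot.observe(); print(s["t"],s["tcp_pos"],s["tcp_rot"],s["contact_force"])
a=snap("scene","s0.png"); 
for n in ["caddy","cover","deck","pocket_1","filter_a","cap_face","filter_b","sanitiser","cup"]: print(n,find(n,"scene"))
b=snap("side","d0.png")
for n in ["caddy","cover","filter_a","cap_face","filter_b"]: print(n,find(n,"side"))
for c in ["scene","side"]:
    i=viewer.camera_info(c); print(c,-np.array(i["R"]).T@i["t"],np.array(i["R"]).round(2).tolist())
E
```

```text
pics
0.0 [ 201.0228935  -617.51958181  213.64358499] [-3.10107027e+00 -4.92128774e-01  6.34434293e-04] [ 0.29595918  0.14377712 -0.32922967]
caddy [(0.74, array([ 526.4, -274.4,   -1.4]))]
cover [(0.74, array([ 515.8, -195.3,   95.8])), (0.48, array([625.6,  31.4,  -4. ]))]
deck [(0.58, array([ 533.5, -362.6,   98.9]))]
pocket_1 [(0.7, array([ 582.7, -178.7,    6.2])), (0.57, array([ 441.3, -187.7,    7.3])), (0.15, array([ 8.056e+02,  9.950e+01, -4.000e-01]))]
filter_a [(0.94, array([523.1, 229.3,   6. ])), (0.93, array([635.8, 224.8,  11. ])), (0.73, array([413.9, 230.1,  11.5]))]
cap_face [(0.84, array([527. , 229.2, 161.9]))]
filter_b [(0.94, array([523.1, 229.3,   6. ])), (0.93, array([635.8, 224.8,  11. ])), (0.73, array([413.9, 230.1,  11.5]))]
sanitiser [(0.86, array([785.2, -51.1,   2.3]))]
cup [(0.77, array([525.1, 434.5,   2.3]))]
caddy []
cover [(0.95, array([ 517.7, -193. ,   95.2]))]
filter_a [(0.95, array([416.5, 231.7,   8.4])), (0.93, array([634.2, 226.4,  11.6])), (0.78, array([523.8, 230.3,   6.6]))]
cap_face [(0.71, array([522.2, 230.2, 165.7])), (0.55, array([522.9, 229.7,   7.7])), (0.25, array([788.4, -52.4,   2.7]))]
filter_b [(0.95, array([416.5, 231.7,   8.4])), (0.93, array([634.2, 226.4,  11.6])), (0.78, array([523.8, 230.3,   6.6]))]
scene [1377.89585254  797.76858713 1130.78591672] [[-0.71, 0.7, -0.0], [0.47, 0.48, -0.74], [-0.52, -0.53, -0.68]]
side [531.95324898 635.90044222 846.27398659] [[-0.99, -0.1, -0.01], [-0.07, 0.75, -0.66], [0.07, -0.65, -0.75]]
```

View pics/s0.png

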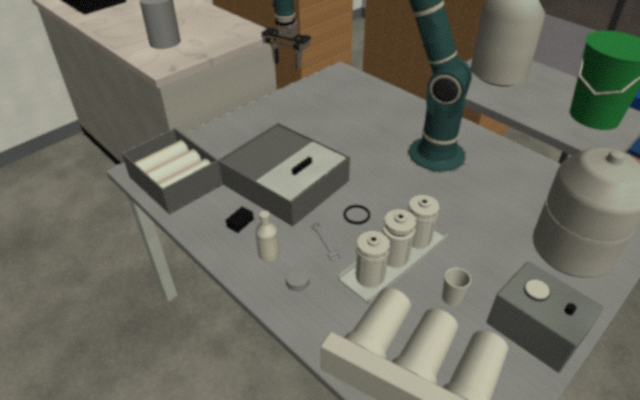

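View pics/d0.png

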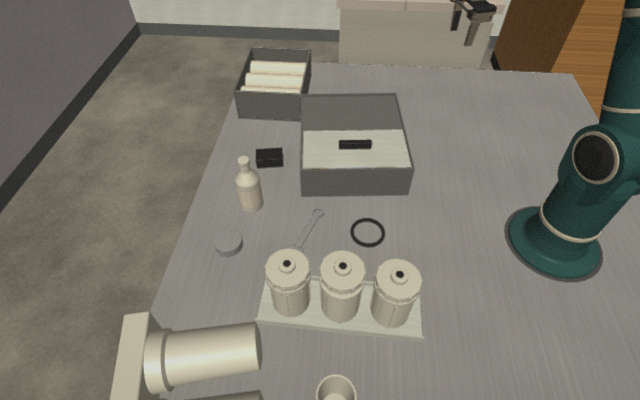

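Both pictures show the rack with the middle filter's cap proud over a dark gap (scene about (400,222), side about (343,265)), which is near (523,230) in the world. The cover lies over the +y half of the caddy. Next I'll look with the wrist camera.

Run:
```python
from h import *
robot.movep([518,-215,330],down(0.08))
s=robot.observe(); print(s["t"],s["tcp_pos"],s["joints"])
snap("wrist","w0.png")
i=viewer.camera_info("wrist"); print(-np.array(i["R"]).T@i["t"],np.array(i["R"]).round(2).tolist())
for n in ["cover","deck","caddy","pocket_1"]: print(n,find(n,"wrist"))
for d in viewer.silhouettes("cover","wrist")[:1]:
    K=np.array(i["camera_matrix"]);R=np.array(i["R"]);C=-R.T@i["t"]
    m=d["mask"].astype(np.uint8); ys,xs=np.nonzero(m); print(xs.min(),xs.max(),ys.min(),ys.max())
    c=max(cv2.findContours(m,0,1)[0],key=cv2.contourArea).reshape(-1,1,2).astype(float)
    p=cv2.undistortPoints(c,K,np.array([i["k1"],0,0,0,0.]),None).reshape(-1,2) if i["k1"]==0 else None
    # k1 model equals OpenCV's radial term
    p=cv2.undistortPoints(c,K,np.array([i["k1"],0,0,0.])).reshape(-1,2)
    d_=np.c_[p,np.ones(len(p))]@R; X=C+d_*((102-C[2])/d_[:,2:])
    print(cv2.minAreaRect(X[:,:2].astype(np.float32)))
```

```text
2.7 [ 517.52355355 -216.22088608  329.66568664] [ 0.53376238  0.23529783 -0.23763577  1.67102122  0.05846356  1.24273037
 -1.20911232]
[ 582.85448886 -211.89925746  500.05861622] [[0.08, -1.0, -0.0], [-0.97, -0.08, 0.24], [-0.24, -0.02, -0.97]]
cover [(0.6, array([ 512.2, -198. ,  100.7]))]
deck [(0.88, array([ 531.9, -366.5,   94. ])), (0.64, array([ 5.213e+02, -2.780e+02, -1.000e-01]))]
caddy [(0.56, array([ 522. , -278.8,    6.1])), (0.51, array([633.8, 224.5,   9.5]))]
pocket_1 [(0.72, array([ 5.239e+02, -2.777e+02,  4.000e-01])), (0.69, array([ 514.4, -197.8,  100.1])), (0.58, array([529.9, 231.3,   3.1]))]
234 354 63 277
((513.522705078125, -195.06028747558594), (288.39971923828125, 152.8488311767578), 6.010218143463135)
```

View pics/w0.png

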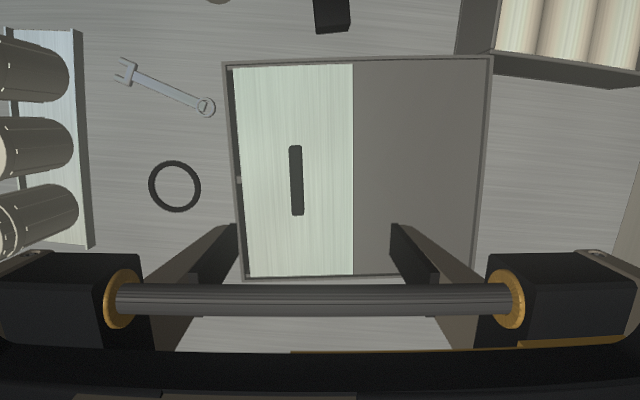

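The wrist picture shows the cover at columns 234–354 with its rib at (296,180). The fitted rectangle is 288x153 mm (286x150 expected), centred at (513.5,-195.1) with a yaw of 6.0°. Now I'll push the cover.

Run:
```python
from h import *
y=0.105; u=np.array([-np.sin(y),np.cos(y),0]); c=np.array([513.5,-195.1,0])
grip(0.38)
robot.movep(c+[0,0,150],down(y))
robot.servo_line(c+[0,0,109],feed=100)
print(robot.observe()["contact_force"])
e=c-u*171+[0,0,109]
robot.servo_line(c-u*80+[0,0,109],feed=110); print(robot.observe()["contact_force"])
robot.servo_line(e,feed=110); s=robot.observe();print(s["t"],s["tcp_pos"],s["contact_force"])
robot.servo_line(e+u*5,feed=100)
robot.servo_line(e+u*5+[0,0,60],feed=150)
robot.movep([520,-230,330],down(y))
print(robot.observe()["t"]); snap("wrist","w1.png")
for n in ["cover","seater","coupling","deck"]: print(n,find(n,"wrist"))
snap("side","d1.png")
for n in ["cover","seater","coupling"]: print(n,find(n,"side"))
```

```text
[-0.28181602  0.69095112  0.02295319]
[-0.67042562  0.65032587 -0.70608715]
7.1 [ 531.12247598 -365.39423284  108.92259088] [-0.09227257  1.00589884  0.16346354]
8.7417
cover [(0.64, array([ 530.4, -358.1,   97.9]))]
seater [(0.78, array([ 437.5, -182.5,    7.9])), (0.58, array([ 595.5, -168.7,    7.4]))]
coupling [(0.82, array([ 597. , -171.6,   10.5]))]
deck [(0.34, array([ 7.645e+02, -2.209e+02, -1.000e-01]))]
cover [(0.61, array([ 533. , -357.2,   95.8]))]
seater []
coupling [(0.72, array([ 596.9, -165.5,    5.2]))]
```

View pics/w1.png

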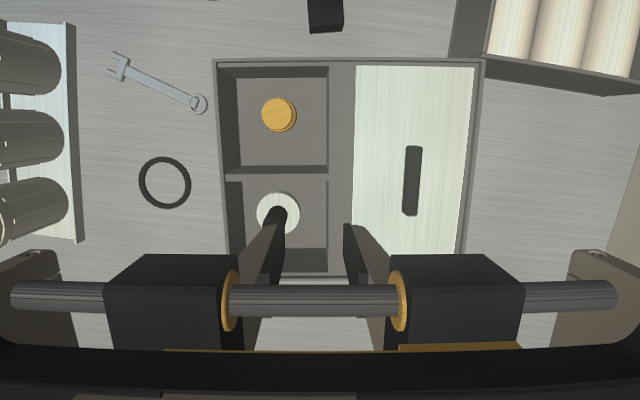

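The cover now lies on the deck (rib at (412,180)). The seater stands in the near pocket (foot at (277,212)) and the brass coupling in the far one (278,113). I'll refine the seater's centre from a clearer view.

Run:
```python
from h import *
y=0.105
grip(0.95,40)
robot.movep([395,-180,290],down(y))
im=snap("wrist","w2.png"); i=viewer.camera_info("wrist")
print(robot.observe()["t"],robot.observe()["tcp_pos"],find("seater","wrist"))
K=np.array(i["camera_matrix"]);R=np.array(i["R"]);C=-R.T@i["t"]
for d in viewer.silhouettes("seater","wrist")[:2]:
    m=d["mask"].astype(np.uint8)
    c=max(cv2.findContours(m,0,1)[0],key=cv2.contourArea).reshape(-1,1,2).astype(float)
    p=cv2.undistortPoints(c,K,np.array([i["k1"],0,0,0.])).reshape(-1,2)
    d_=np.c_[p,np.ones(len(p))]@R
    for z in (27,93):
        X=(C+d_*((z-C[2])/d_[:,2:]))[:,:2]
        print(d["confidence"],m.sum(),z,cv2.minEnclosingCircle(X.astype(np.float32)),X.min(0),X.max(0))
```

```text
10.7417 [ 396.14194838 -180.48831921  290.79932158] [(0.79, array([ 437.2, -182. ,    7. ]))]
0.69 1978 27 ((440.10333251953125, -181.29306030273438), 35.75302505493164) [ 404.62377058 -216.55510436] [ 475.70314207 -146.20307208]
0.69 1978 93 ((443.26025390625, -180.22470092773438), 30.32065200805664) [ 413.17147192 -210.12896794] [ 473.45096209 -150.46630422]
```

View pics/w2.png

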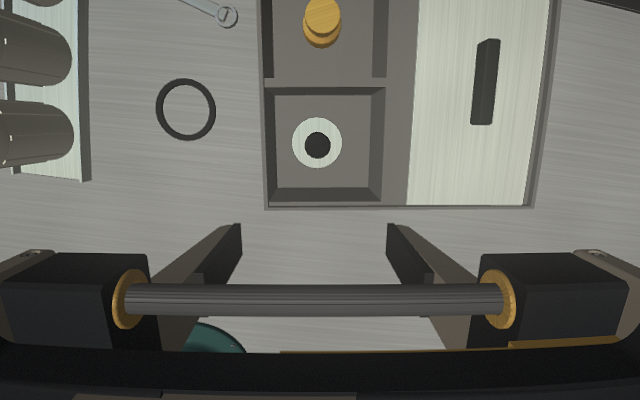

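The foot circle fits with radius 35.8 mm (36 expected) at (440.1,-181.3); it is at (317,142) in the picture. Now I'll grasp it, lift it and look at the caps.

Run:
```python
from h import *
y=0.105; p=np.array([440,-181.4,0])
grip(0.62)
robot.movep(p+[0,0,160],down(y))
robot.servo_line(p+[0,0,57],feed=120)
print(robot.observe()["contact_force"])
grip(0.0,55)
s=robot.observe();print(s["t"],s["tcp_pos"],s["grip_width"],s["grip_force"])
robot.servo_line(p+[0,0,300],feed=220)
s=robot.observe();print(s["t"],s["grip_width"],s["contact_force"],s["wrist_torque"])
robot.movep([455,229,330],down(0.0))
im=snap("wrist","w3.png"); i=viewer.camera_info("wrist")
print(robot.observe()["t"],robot.observe()["tcp_pos"],find("cap_face","wrist"),find("filter_a","wrist"),find("seater","wrist"))
K=np.array(i["camera_matrix"]);R=np.array(i["R"]);C=-R.T@i["t"]
for d in viewer.silhouettes("cap_face","wrist")[:3]:
    m=d["mask"]; yy,xx=np.nonzero(m); print(d["confidence"],m.sum(),xx.min(),xx.max(),yy.min(),yy.max())
```

```text
[-0.03957551  0.23347597  0.10619718]
13.575 [ 440.14965429 -181.32731132   57.27161031] 0.33843916161852083 55.00132977962494
14.8333 0.3378632914565712 [ 0.2501808   0.68587241 -4.04274839] [ 0.00566433  0.04324481 -0.01965839]
16.4083 [455.60749183 227.5100767  329.62247176] [(0.69, array([529.2, 227.8, 169. ]))] [(0.93, array([638.1, 224.9,  12.6])), (0.83, array([530.7, 228.8,   7.8])), (0.27, array([ 521. , -276.8,    3.7]))] []
0.85 5393 271 354 79 163
0.66 26011 510 639 20 245
```

View pics/w3.png

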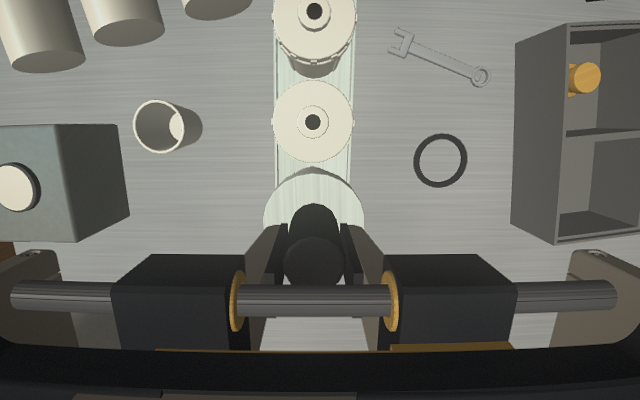

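The proud cap is at (313,121), centred above the rack. The held tool's foot is partly visible around (313,222). I'll fit the cap and check the foot against its projection.

Run:
```python
from h import *
im=cv2.imread("pics/w3.png"); i=viewer.camera_info("wrist"); s=robot.observe()
K=np.array(i["camera_matrix"]);R=np.array(i["R"]);t=np.array(i["t"]);C=-R.T@t; D=np.array([i["k1"],0,0,0.])
m=viewer.silhouettes("cap_face","wrist")[0]["mask"].astype(np.uint8)
c=max(cv2.findContours(m,0,1)[0],key=cv2.contourArea).reshape(-1,1,2).astype(float)
d_=np.c_[cv2.undistortPoints(c,K,D).reshape(-1,2),np.ones(len(c))]@R
X=(C+d_*((165-C[2])/d_[:,2:]))[:,:2].astype(np.float32)
print(cv2.minEnclosingCircle(X),cv2.fitEllipse(X),s["tcp_pos"])
(x,y_),r=cv2.minEnclosingCircle(X)
a=np.linspace(0,2*np.pi,200)
def draw(cx,cy,z,r,col):
    P=np.c_[cx+r*np.cos(a),cy+r*np.sin(a),0*a+z]
    q=cv2.projectPoints(P,cv2.Rodrigues(R)[0],t,K,D)[0].reshape(-1,2)
    cv2.polylines(big,[np.int32(q*3)-np.array([750,180])],True,col,1); return q
big=cv2.resize(im,None,fx=3,fy=3)[180:780,750:1140].copy()
p=s["tcp_pos"]; zf=p[2]-52.3
draw(x,y_,165,44,(0,0,255)); draw(x,y_,177,17,(0,255,0))
draw(p[0],p[1],zf+22,36,(0,0,255)); draw(p[0],p[1],zf+88,16,(255,0,0))
cv2.imwrite("pics/o3.png",big)
```

```text
((526.00439453125, 228.9268035888672), 45.63050079345703) ((525.60400390625, 228.50497436523438), (87.31661987304688, 88.3391342163086), 153.29464721679688) [455.34384327 228.2195773  329.92226887]
```

View pics/o3.png

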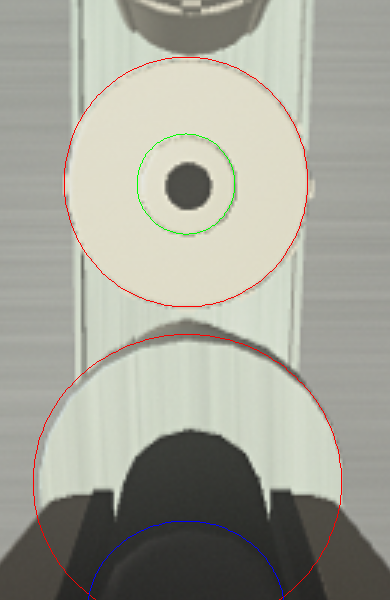

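The overlays agree: the cap is at about (525.7,228.7) and the tool is centred on the TCP to within about 1 mm. Now I'll press in small steps and watch the force.

Run:
```python
from h import *
c=np.array([525.7,228.7,0])
robot.movep(c+[0,0,245],down(0))
robot.servo_line(c+[0,0,222],feed=80)
z=222
while z>200:
    z-=1.5 if z>208 else 0.7
    robot.servo_line(c+[0,0,z],feed=25)
    s=robot.observe(); f=s["contact_force"]
    print(round(z,1),s["tcp_pos"].round(1),f.round(1),s["wrist_torque"].round(2))
    if f[2]>32 or abs(f[2])>45: break
print(s["t"],s["grip_width"])
snap("side","d4.png"); print(find("cap_face","side"),find("filter_b","side"))
```

```text
220.5 [525.8 228.8 220.7] [-0.2 -0.1 -2.5] [ 0.02 -0.02 -0.  ]
219.0 [525.7 228.7 218.9] [ 0.4  0.3 -2.9] [ 0.02  0.   -0.01]
217.5 [525.9 228.9 217.7] [ 0.1  1.1 -0.3] [ 0.01 -0.03 -0.  ]
216.0 [526.  228.9 216.7] [-0.8 -0.8  4.7] [-0.22  0.31 -0.01]
214.5 [526.  228.9 215.1] [-1. -1.  6.] [-0.24  0.26 -0.04]
213.0 [526.  228.9 213.4] [-0.2 -0.8  5.1] [-0.13  0.16 -0.02]
211.5 [526.  228.9 211.8] [-0.6 -0.6  5.3] [-0.07  0.1  -0.06]
210.0 [525.9 228.9 210.2] [-0.7 -0.5  4.3] [-0.07  0.03 -0.02]
208.5 [525.9 228.8 208.6] [ 0.3 -0.3  4.7] [ 0.02 -0.05 -0.03]
207.0 [525.9 228.9 207.1] [1.  0.2 4.1] [-0.03 -0.1   0.01]
206.3 [525.9 228.9 206.5] [0.1 0.8 3.7] [-0.01 -0.05 -0.04]
205.6 [526.  228.9 206.3] [-0.5 -0.3  7.6] [-0.13  0.16  0.01]
204.9 [526.  228.9 206.2] [-2.1 -1.7 11.6] [-0.35  0.46  0.05]
204.2 [526.1 229.  206.2] [-2.9 -2.1 15.8] [-0.51  0.77  0.03]
203.5 [526.2 229.  206.2] [-4.8 -2.5 20.8] [-0.73  1.13  0.01]
202.8 [526.2 229.  206.1] [-5.2 -3.9 24.7] [-0.89  1.39  0.05]
202.1 [526.3 229.  206.1] [-6.8 -3.8 28.9] [-1.17  1.73  0.03]
201.4 [526.3 229.1 206. ] [-8.6 -5.4 31.7] [-1.39  1.97  0.03]
200.7 [526.4 229.1 206. ] [-9.7 -5.5 36.9] [-1.61  2.3  -0.01]
22.3667 0.337170815533337
[(0.81, array([522. , 229.7, 154. ]))] [(0.75, array([635.5, 226.7,   7.3])), (0.59, array([524.9, 228.3,   9.4])), (0.56, array([416.7, 232. ,   7.4]))]
```

The force shows a firm stop at TCP z 206.2, so the foot is at 154 mm after 11 mm of travel: the cap is home. Now I'll return the tool.

Run:
```python
from h import *
c=np.array([526,228.9,0]); y=0.105; q=np.array([440.3,-187,0])
robot.servo_line(c+[0,0,207],feed=60)
robot.servo_line(c+[0,0,290],feed=150)
robot.movep(q+[0,0,290],down(y))
robot.servo_line(q+[0,0,66],feed=160)
print(robot.observe()["contact_force"])
z=64
while z>53:
    z-=1.5 if z>59.5 else .7
    robot.servo_line(q+[0,0,z],feed=25); f=robot.observe()["contact_force"]
    if f[2]>3: break
print(z,f,robot.observe()["tcp_pos"])
grip(0.62); robot.hold(0.2)
p=robot.observe()["tcp_pos"]
robot.servo_line(q+[0,0,180],feed=130)
robot.movep([395,-187,320],down(y))
print(robot.observe()["t"])
snap("wrist","w5.png"); print(find("seater","wrist"),find("cover","wrist"),find("coupling","wrist"))
a=snap("side","d5.png"); print(find("cap_face","side"),find("cover","side"))
b=cv2.imread("pics/w5.png"); d=cv2.imread("pics/d5.png")
cv2.imwrite("pics/f5.png",np.hstack([b[:,200:600],d[:,200:600]]))
```

```text
[-0.00984762  0.44493114 -2.9884139 ]
56.69999999999999 [-1.91588707  1.51441808  5.28021231] [ 440.28570358 -186.97628664   57.28233041]
30.875
[(0.62, array([624. ,  29.7,   1.1])), (0.55, array([ 437.9, -185.6,    5.7]))] [(0.6, array([ 531.2, -361.4,   97.2]))] [(0.67, array([ 595.8, -169.6,    4.9]))]
[(0.72, array([523.5, 229.6, 155.9]))] []
```

View pics/f5.png

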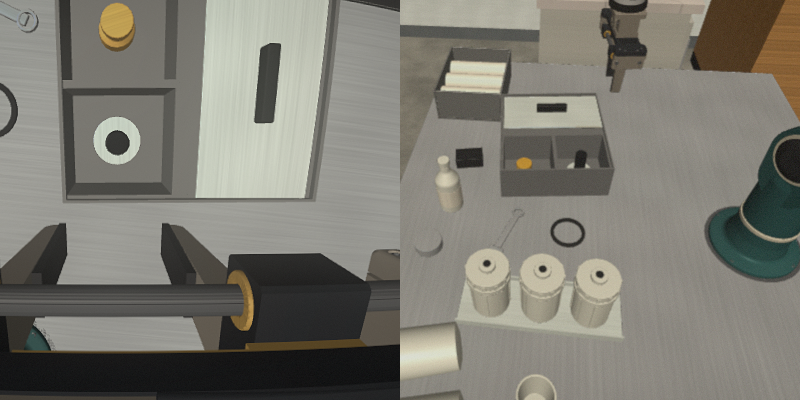

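The picture shows the tool upright in its pocket (117,141) and the cover on the deck. The middle cap's gap is closed and it is level with the other two (542,272). I'm handing in.

```bash
python3 -c "
from cell import robot
print(robot.job_done())"
```

```text
the job is handed in; nothing more can be done
None
```

The middle filter's cap is pressed home against its stop, the seating tool stands upright in its pocket, the cover lies on the deck, and the job was handed in at about 31 s; no verdict was returned.

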